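# Stroke the lantern drum round until its hole is on top, and stand the dowel in it

## Task

The brass lantern drum turns freely on its stand, and the one round hole in its belt is out of sight on the underside. Roll the drum round with light fingertip strokes on its rims (the brass dents under a hard push, about 22 N) until the hole faces straight up and take your fingers off it; only then fetch the wooden dowel from its block, stand it fully home in the hole without a hard push, and let go. Do not disturb the brass stars, the lantern base or the scriber.

Things in the scene. Friction and masses are not known exactly. Their poses are not given: they have to be found in the camera images.
- drum: Brass lantern drum, 101 mm long: two smooth round rims 120 mm in diameter, from 15.5 to 50.5 mm either side of the middle, and between them a ten-sided belt with flats 56 mm from its centre line. Origin: on the level axle, midway along. y: along the axle; z: from the axle towards the side with the hole. The rims run about 5 mm out of true, so their top rises and falls by up to 5 mm either way as the drum turns.
- bearing: The axle, a steel bar that carries the drum on springs; it does not turn. Origin: on the axle midway along, about 105 mm above the bench; y along it. Pressed down it yields 1 mm for 6 N. The drum turns on it without stops either way under a drag of 1 to 2 N at the rim and stays where it is left. Any push on the drum above 22 N dents it.
- stand: Fixed dark steel stand of the drum. Base 150 by 190 mm, 12 mm thick; its two side plates (outer faces 70 mm from the middle along y) end 126 mm above the bench, lower than the drum's top at about 165 mm. Origin: centre of its underside; y along the axle.
- hole (a point): Centre of the mouth of the drum's one hole, in the middle of one flat of the belt. The hole is 20 mm in diameter with a small chamfer and 26 mm deep with a flat floor. z axis: straight out of the hole, y axis: along the axle; the hole is on top when z points up. At the start it is somewhere underneath.
- dowel: Loose smooth round wooden dowel, 16 mm in diameter, 130 mm long, 30 g, standing upright in the block. Origin: centre of its lower end; z along the dowel, upwards.
- block: Fixed dark wooden block, 90 by 90 mm, 35 mm high, with one upright bore, 18 mm in diameter and 20 mm deep, in its middle, that holds the dowel. Origin: centre of its underside. It is to the left or to the right of the drum.
- star_a: Loose eight-pointed brass star, 59 mm across its points, 5 mm thick, lying flat; bystander. Origin: centre of its underside.
- star_b: Another such brass star; bystander.
- lantern_base: Loose hexagonal brass lantern base, 90 mm across flats, 22 mm high, stepped; bystander. Origin: centre of its underside.
- scriber: Loose steel scriber, 145 mm long, 9 mm thick, lying flat along its x axis, point to +x; bystander. Origin: underside, at the middle of its square 100 mm handle.
Not all that is in view belongs to the job. There is more than one size of the stand; the job needs the larger.

How it is judged:
On the way, in this order (a step that is already met when the one before it is completed fails the run):
1. the hole has been brought to the top (within 10 degrees) and the drum let go and still, with the dowel still in its block (angle between hole's own z axis and vertical below 0.175 rad and contact force between anything else and drum below 0.1 N and angular speed of drum below 0.1 rad/s and horizontal distance between dowel and block below 0.01 m and height (world z) of dowel below 0.025 m), for 0.2 s.
2. the dowel stands fully home in the hole (z of dowel in the frame of hole below -0.02 m and horizontal distance between dowel and hole below 0.012 m and angle between hole's own z axis and vertical below 0.26 rad), for 0.2 s.
At the end, for the whole second after the job is handed in: The dowel is home in the drum's hole (its lower end at least 20 mm deep, within 12 mm sideways of the mouth's centre), the hole still faces up within 15 degrees, the dowel is released and everything is at rest (all of step 2 and contact force between the fingers and dowel below 0.1 N and linear speed of dowel below 0.02 m/s and angular speed of drum below 0.1 rad/s); the robot touches nothing.
It fails at once if the drum is pushed with more than 22 N, by the robot or through the dowel (contact force between anything else and drum above 22 N).
It fails at once if the star_a is moved more than 30 mm (distance of star_a from where it was at the start of the episode above 0.03 m).
It fails at once if the star_b is moved more than 30 mm (distance of star_b from where it was at the start of the episode above 0.03 m).
It fails at once if the lantern_base is moved more than 30 mm (distance of lantern_base from where it was at the start of the episode above 0.03 m).
It fails at once if the scriber is moved more than 30 mm (distance of scriber from where it was at the start of the episode above 0.03 m).
It also fails if it takes over 67 s, if anything falls off the work surface, if the arm or the gripper's body presses on something with over 40 N, if the wrist force passes 120 N, or if a joint passes its speed limit or range.

## Robot

A 6-joint arm with a two-finger parallel gripper is mounted at the origin on the work surface. World frame = base frame: x ahead of the robot, y to its left, z up, the work surface at z = 0. Lengths are in m, angles in rad, forces in N, time in s.
With the tool pointing down it reaches from about 0.25 to 0.8 m from the base axis. Payload 8.5 kg.
Tool frame: the origin (TCP) lies between the finger pads; the fingertips stand 22 mm ahead of it and the grasp point (between the pads) lies 3 mm ahead of it (robot.tcp_to_tips is the distance from the TCP to the fingertips, in m); z points along the fingers, y is the line along which they close (so a half turn about z gives the same grasp; the last joint's range is limited). The gripper opens to 85 mm and grips with 20 to 120 N. Pads are 22 mm wide; open, the fingers measure 114 mm over their backs; the gripper's body (76 mm by 85 mm) begins 54 mm behind the grasp point. The pads swing forward as they close: fully open they stand 13 mm farther back than shut.
Start: joints at [1.34, 0.238, -0.013, 1.319, 0, 1.571], TCP at [0.12, 0.511, 0.253] pointing down, gripper open.
Joint ranges: [-2.66, 2.66], [-1.03, 1.9], [-1.14, 1.46], [-1.82, 2.27], [-1.45, 1.34], [-3.14, 3.14]. Speed limits (rad/s): [2.22, 2.22, 2.79, 3.14, 3.14, 3.14].

## Interface

Orientations are given as a 3x3 rotation matrix whose columns are the frame's x, y, z axes.
In Python, from cell import robot, capture, workorder gives the robot as it stands.
- The arm moves only by the tool jog_arm, never from a script. Its arguments are lists of equal length, an entry for each row: "linear": the shift along the world's x, y, z in mm, a list of three; "roll": the turn about the world's z in degrees. In form: {"linear": [[dx, dy, dz], ...], "roll": [roll, ...]}. A call has 1 to 10 rows; each row is the pose to reach, as a shift and turn from the pose commanded when the call began; what a row does not reach only later rows make up. A row lasts 1/10 s, in which the tool goes at most 50 mm and 8.59 degrees, less where a joint would pass 70% of its speed; a pose out of reach is approached as far as the arm can. A call with a gripper value outside its range is refused whole. "claw" is the finger opening in mm, from 0 to 85.4, set as the call begins (left out, the last holds). The fingers move at their own pace and stop on an object; the grip force is fixed at half the most. Time passes only in rows, so rows that repeat a pose let the fingers close. It gives the time, the measured TCP pose, the force, the opening and the grip force at its end, in the units of the state.
- robot.sense(): the state, without advancing time (a new reading comes with each control period).
- capture(name): name is "scene" or "top" or "wrist"; returns a dict with "color" (384x512x3 uint8, blue, green, red), "depth" (384x512 float32, m along the optical axis (not along the pixel's ray), 0 where there is no reading), "K" (3x3 intrinsics, pixels), "dist" ([k1, k2, p1, p2, k3] as OpenCV has them; the pictures are not rectified), "world_from_camera" (4x4, takes a point from camera to world coordinates); the wrist camera has in their place "T_tool_cam" (4x4, takes a point from camera to tool coordinates, whose origin is the TCP and whose axes are the flange's). Camera axes: x right, y up, looking along -z (the intrinsics and any distortion apply to the point x, -y, -z); pixel columns grow to the right and rows downward; lengths in m; the calibration is good to about 2 mm. A picture is of the moment at which its call begins: read the wrist's pose just before it.
- workorder.close_job(): hands the job in; it is judged then, once.
The state is a dict: "time": time; "qpos": joint angles; "qvel": joint speeds; "tau": joint torques, N m; "tool_pos": TCP position; "tool_rot": TCP orientation; "force": force on the tool from outside, world axes, zero at the start; "moment": the same for the moment, N m; "finger_gap": finger opening in m; "grasp_force": force on a finger pad.
Only numpy, scipy, OpenCV 4.12 (cv2) and the standard library are available. Lean on these libraries where they do the work, as an engineer would, in place of code of your own. Each camera call takes 0.05 s, during which the arm holds its last target. There are 200 camera calls.

## Working session

There is one attempt and no reset: what is moved stays moved. The work goes in short steps, Python scripts to look and compute and a tool call to move; the robot and the scene stay as the last step left them, time stands still between calls to the robot, and variables do not carry over. Pictures are saved under pics/ and viewed, at most 11 in all, crops included, and the job is handed in when it is done.

Besides the shell and the picture viewer there is one more tool, called after "Call:" by a JSON object that holds its "fn" and its "kwargs". jog_arm: Moves the arm, as the interface text tells. Its arguments: {"type":"object","properties":{"linear":{"type":"array"},"roll":{"type":"array"},"claw":{"type":"number"}},"required":["linear","roll"]}

```bash
mkdir -p pics; ls; python3 - <<'E'
from cell import robot,capture
import cv2,numpy as np
s=robot.sense(); print({k:np.round(v,3).tolist() for k,v in s.items()})
for n in ("scene","top"):
    c=capture(n); np.savez(f"{n}0.npz",**c); cv2.imwrite(f"pics/{n}0.png",c["color"])
    print(n,c["K"].tolist(),c["dist"],np.round(c["world_from_camera"],3).tolist())
E
```

```text
pics
{'time': 0.0, 'qpos': [1.34, 0.239, -0.014, 1.319, -0.0, 1.571], 'qvel': [-0.001, 0.002, -0.002, -0.0, -0.001, 0.001], 'tau': [0.001, -53.878, 34.644, 0.019, 0.0, -0.0], 'tool_pos': [0.12, 0.511, 0.253], 'tool_rot': [[-0.973, 0.229, -0.0], [0.229, 0.973, -0.001], [-0.0, -0.001, -1.0]], 'force': [0.451, -1.149, 0.104], 'moment': [-0.005, -0.038, 0.006], 'grasp_force': 0.0, 'finger_gap': 0.086}
scene [[373.89254134496616, 0.0, 261.3624733116318], [0.0, 373.89254134496616, 194.22687800343485], [0.0, 0.0, 1.0]] [-0.08556794  0.          0.          0.          0.        ] [[0.753, -0.327, 0.571, 1.048], [0.657, 0.399, -0.64, -0.514], [-0.018, 0.857, 0.515, 0.556], [0.0, 0.0, 0.0, 1.0]]
top [[421.03923779167974, 0.0, 256.9890440822657], [0.0, 421.03923779167974, 189.28764085530304], [0.0, 0.0, 1.0]] [-0.1471492  0.         0.         0.         0.       ] [[0.006, 0.996, -0.094, 0.484], [-1.0, 0.008, 0.013, -0.003], [0.014, 0.094, 0.995, 1.052], [0.0, 0.0, 0.0, 1.0]]
```

View pics/scene0.png

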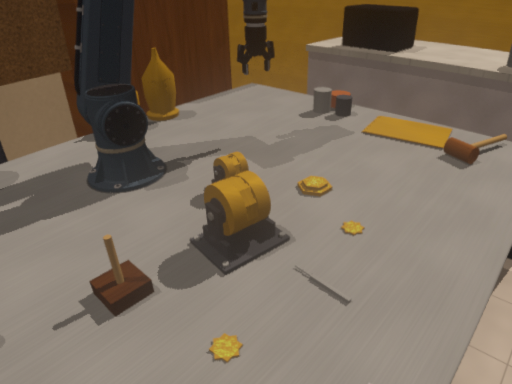

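View pics/top0.png

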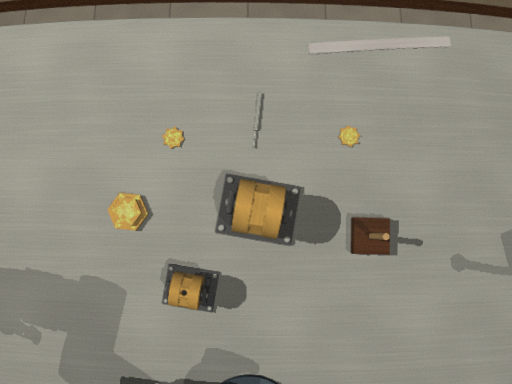

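The scene shows two drum stands. In the top view the large one is at (259,209) and the small one at (187,290), the small one with a visible hole on top. The job needs the larger stand, at (259,209). The dowel block is at (371,236), and the bystanders are the stars at (173,138) and (349,136), the hex base at (128,211) and the scriber at (257,120).

```bash
cat > h.py <<'E'
import numpy as np,cv2
def rays(c,uv):
    p=cv2.undistortPoints(np.float64(uv).reshape(-1,1,2),c["K"],c["dist"])[:,0]
    return np.c_[p[:,0],-p[:,1],-np.ones(len(p))]
def cloud(c,m,T=None):
    T=c["world_from_camera"] if T is None else T
    v,u=np.nonzero(m&(c["depth"]>0)); P=rays(c,np.c_[u,v])*c["depth"][v,u][:,None]
    return P@T[:3,:3].T+T[:3,3],np.c_[u,v]
def plane(c,uv,z,T=None):
    T=c["world_from_camera"] if T is None else T
    d=rays(c,uv)@T[:3,:3].T; o=T[:3,3]
    return o+d*((z-o[2])/d[:,2])[:,None]
E
python3 - <<'E'
from h import *
c=dict(np.load("top0.npz"))
full=np.ones(c["depth"].shape,bool)
def box(x0,y0,x1,y1):
    m=np.zeros_like(full); m[y0:y1,x0:x1]=1; return m
for n,b in dict(drum=(215,170,305,248),small=(160,260,222,315),block=(345,212,395,258),base=(105,188,150,235),sa=(160,125,187,150),sb=(336,123,362,149),scr=(248,90,266,150)).items():
    P,uv=cloud(c,box(*b)); print(n,"z max",P[:,2].max().round(3))
    for lo,hi in ((.006,.02),(.028,.042),(.1,.18)):
        k=(P[:,2]>lo)&(P[:,2]<hi)
        if k.sum()>15:
            r=cv2.minAreaRect(np.float32(P[k,:2]*1000)); print("  ",lo,k.sum(),np.round(P[k].mean(0),3),np.round(np.array(r[0]),1),np.round(r[1],1),round(r[2],1))
P,_=cloud(c,box(215,170,305,248)); k=P[:,2]>.14; Q=P[k]
# axle direction from the stand's bolts
B=plane(c,[(229,180),(296,190),(288,240),(221,228)],.014);print("bolts",B.round(3),B.mean(0).round(4), np.degrees(np.arctan2(*( (B[0]+B[3]-B[1]-B[2])[:2][::-1]))))
# dowel top
P,uv=cloud(c,box(345,212,410,258)); k=P[:,2]>.13; print("dowel top",k.sum(),P[k].mean(0),uv[k].mean(0))
print("blk corners", plane(c,[(371,236)],.035))
im=c["color"]; cv2.imwrite("pics/crop.png",cv2.resize(im[160:320,150:400],None,fx=3,fy=3,interpolation=cv2.INTER_CUBIC))
E
```

```text
drum z max 0.173
   0.006 1520 [ 0.527 -0.016  0.012] [532.5 -19. ] [188.1 150.4] 80.3
   0.1 2789 [ 0.528 -0.018  0.152] [528.9 -18.3] [147.5 118.9] 80.3
small z max 0.115
   0.006 665 [0.348 0.131 0.009] [340.7 146.3] [127.8 106.3] 81.2
   0.028 58 [0.343 0.118 0.035] [338.3 145.9] [92.9 64.4] 81.5
   0.1 662 [0.342 0.146 0.107] [341.7 146.4] [67.4 57.6] 80.5
block z max 0.148
   0.006 39 [ 0.468 -0.254  0.013] [ 470.2 -253.7] [55.4 70.7] 47.1
   0.028 1226 [ 0.469 -0.295  0.035] [ 469.2 -296. ] [92.  91.3] 88.5
   0.1 76 [ 0.469 -0.294  0.133] [ 468.9 -296.1] [13.8 13.9] 89.4
base z max 0.027
   0.006 615 [0.524 0.304 0.013] [524.8 306.3] [100.7  88.7] 85.4
sa z max 0.01
   0.006 80 [0.716 0.2   0.007] [714.1 198.9] [48.  47.9] 11.2
sb z max 0.01
   0.006 87 [ 0.722 -0.25   0.007] [ 721.3 -251. ] [47.9 47.8] 29.4
scr z max 0.014
   0.006 135 [ 0.773 -0.014  0.009] [761.   -7.3] [ 20.4 141.9] 84.2
bolts [[ 0.605  0.053  0.014]
 [ 0.581 -0.114  0.014]
 [ 0.457 -0.094  0.014]
 [ 0.486  0.071  0.014]] [ 0.5322 -0.0208  0.014 ] 81.07110409353469
dowel top 48 [ 0.46940816 -0.29541949  0.143172  ] [384.77083333 235.91666667]
blk corners [[ 0.46758264 -0.29553714  0.035     ]]
```

View pics/crop.png

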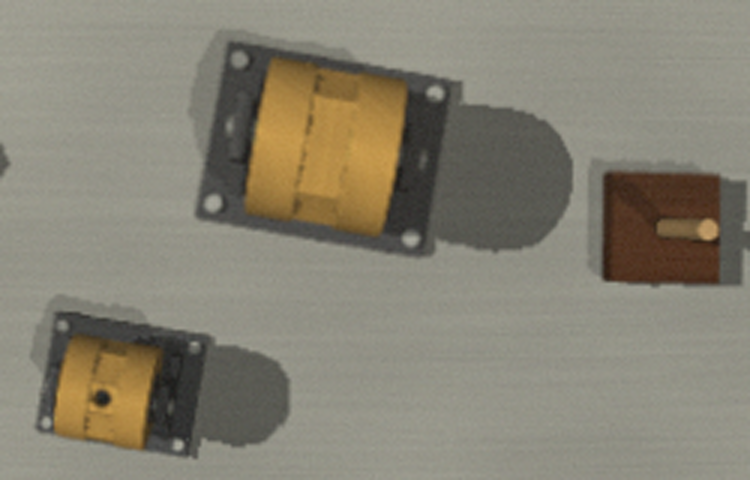

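The crop confirms the large stand, centred near crop (330,145), with no hole visible on top. The dowel top is at crop (708,230). Next I fit the rim runout and the belt phase.

```bash
cat >> h.py <<'E'
from scipy.optimize import least_squares
C=np.array([.532,-.019]); YAW=np.radians(-9.5)
U=np.array([np.cos(YAW),np.sin(YAW)]); A=np.array([-np.sin(YAW),np.cos(YAW)])
def drum(c,T=None,verb=True,m=None):
    P,uv=cloud(c,np.ones(c["depth"].shape,bool) if m is None else m,T)
    d=P[:,:2]-C; x=d@U*1e3; y=d@A*1e3; z=P[:,2]*1e3-105
    r=np.hypot(x,z); k=(r<72)&(r>48)&(z>10)
    x,y,z,uv=x[k],y[k],z[k],uv[k]
    for n,s in (("rim+",(y>20)&(y<46)),("rim-",(y<-20)&(y>-46)),("rims",(abs(y)>20)&(abs(y)<46))):
        if s.sum()<50: continue
        f=least_squares(lambda p:np.hypot(x[s]-p[0],z[s]-p[1])-60,[0,0],loss="soft_l1")
        print(n,s.sum(),"centre x,z",f.x.round(2),"rms",np.sqrt(np.mean(f.fun**2)).round(2))
    s=abs(y)<12
    def res(p):
        a=np.arctan2(x[s]-p[1],z[s]-p[2])-p[0]; w=np.pi/5; a=(a+w/2)%w-w/2
        return np.hypot(x[s]-p[1],z[s]-p[2])*np.cos(a)-56
    b=min((least_squares(res,[q,0,0],loss="soft_l1") for q in np.radians(range(-18,18,6))),key=lambda f:f.cost)
    print("belt",s.sum(),"flat angle from up (+ = to +x)",np.degrees(b.x[0]).round(1),"centre",b.x[1:].round(2),"rms",np.sqrt(np.mean(b.fun**2)).round(2))
E
python3 - <<'E'
from h import *
c=dict(np.load("top0.npz")); drum(c)
s=dict(np.load("scene0.npz")); drum(s)
cv2.imwrite("pics/crop2.png",cv2.resize(s["color"][160:260,180:300],None,fx=5,fy=5,interpolation=cv2.INTER_CUBIC))
E
```

```text
rim+ 647 centre x,z [-2.54  3.4 ] rms 1.24
rim- 651 centre x,z [-2.7  3.4] rms 1.22
rims 1298 centre x,z [-2.62  3.4 ] rms 1.23
belt 572 flat angle from up (+ = to +x) 14.6 centre [-2.7   3.69] rms 1.28
rim+ 396 centre x,z [-0.64  2.36] rms 1.03
rim- 440 centre x,z [-1.07  2.36] rms 1.06
rims 836 centre x,z [-0.86  2.36] rms 1.06
belt 364 flat angle from up (+ = to +x) 14.8 centre [-0.76  2.5 ] rms 1.08
```

View pics/crop2.png

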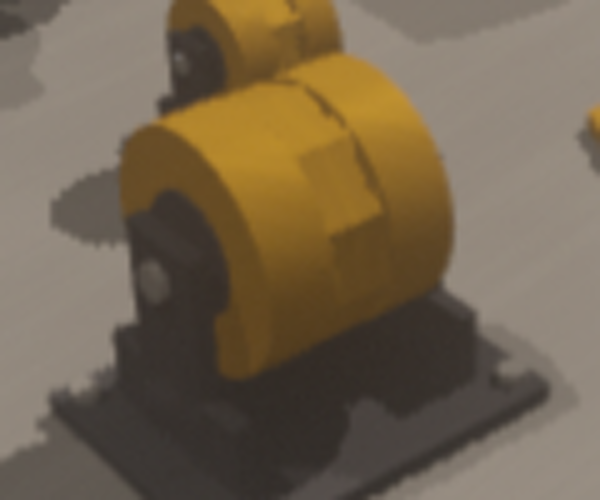

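Call:
{"fn": "jog_arm", "kwargs": {"linear": [[412,-530,-23],[412,-530,-23],[412,-530,-23],[412,-530,-23],[412,-530,-23],[412,-530,-23],[412,-530,-23],[412,-530,-23],[412,-530,-23],[412,-530,-23]], "roll": [3.7,3.7,3.7,3.7,3.7,3.7,3.7,3.7,3.7,3.7], "claw": 52}}

```text
time: 1.1
tool_pos: [0.4275, 0.1145, 0.2361]
tool_rot: [[-0.986, 0.166, 0.0], [0.166, 0.986, 0.0], [-0.0, 0.0, -1.0]]
force: [0.2, 1.7, 0.1]
finger_gap: 0.0521
grasp_force: 0.0
```

Call:
{"fn": "jog_arm", "kwargs": {"linear": [[35,-45,-2],[70,-90,-4],[105,-135,-6],[105,-135,-6],[105,-135,-6]], "roll": [0,0,0,0,0]}}

```text
time: 1.6
tool_pos: [0.533, -0.0209, 0.2291]
tool_rot: [[-0.986, 0.169, -0.001], [0.169, 0.986, -0.0], [0.001, -0.001, -1.0]]
force: [-0.2, 0.7, -0.6]
finger_gap: 0.0518
grasp_force: 0.0
```

```bash
cat >> h.py <<'E'
def wrist(robot,capture,name):
    s=robot.sense(); c=capture("wrist"); T=np.eye(4); T[:3,:3]=s["tool_rot"]; T[:3,3]=s["tool_pos"]
    T=T@c["T_tool_cam"]; cv2.imwrite(f"pics/{name}.png",c["color"]); return c,T
E
python3 - <<'E'
from h import *
from cell import robot,capture
c,T=wrist(robot,capture,"w1"); print(T.round(3).tolist(),robot.tcp_to_tips); drum(c,T)
s=robot.sense(); print(s["tool_pos"],s["force"])
E
```

```text
[[0.169, -0.943, -0.287, 0.46], [0.986, 0.162, 0.051, -0.008], [-0.001, -0.291, 0.957, 0.35], [0.0, 0.0, 0.0, 1.0]] 0.022
rim+ 4166 centre x,z [-0.86  3.48] rms 0.56
rim- 4273 centre x,z [-1.05  3.54] rms 0.55
rims 8439 centre x,z [-0.96  3.51] rms 0.56
belt 3971 flat angle from up (+ = to +x) 14.8 centre [-1.    3.75] rms 0.54
[ 0.53190571 -0.01961103  0.22925764] [-0.14614544  0.21916812 -0.11916707]
```

View pics/w1.png

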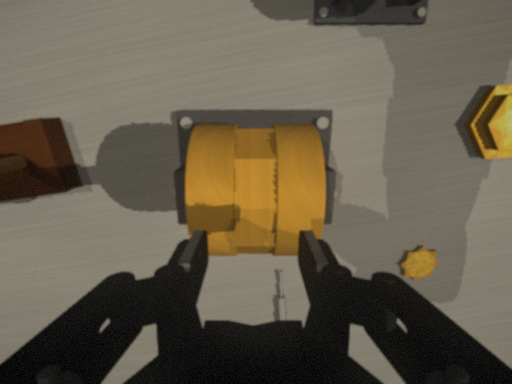

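The wrist view shows the drum centred at (255,185) under the fingers, with no hole on top yet. Now I go over the +x side of the rims and come down to touch.

Call:
{"fn": "jog_arm", "kwargs": {"linear": [[30,-5,-10],[30,-5,-35],[30,-5,-41.5],[30,-5,-41.5]], "roll": [0,0,0,0]}}

```text
time: 2.05
tool_pos: [0.5602, -0.0226, 0.1878]
tool_rot: [[-0.986, 0.164, -0.003], [0.164, 0.986, 0.0], [0.003, -0.0, -1.0]]
force: [0.0, -0.0, 0.3]
finger_gap: 0.0522
grasp_force: 0.0
```

Call:
{"fn": "jog_arm", "kwargs": {"linear": [[0,0,-0.5],[0,0,-1],[0,0,-1],[0,0,-1]], "roll": [0,0,0,0]}}

```text
time: 2.45
tool_pos: [0.5619, -0.0234, 0.1883]
tool_rot: [[-0.986, 0.165, 0.001], [0.165, 0.986, -0.0], [-0.001, 0.0, -1.0]]
force: [-0.8, -1.1, 0.2]
finger_gap: 0.0524
grasp_force: 0.0
```

Call:
{"fn": "jog_arm", "kwargs": {"linear": [[0,0,-0.5],[0,0,-1],[0,0,-1.5],[0,0,-1.5],[0,0,-1.5]], "roll": [0,0,0,0,0]}}

```text
time: 2.95
tool_pos: [0.5617, -0.0235, 0.1861]
tool_rot: [[-0.986, 0.165, -0.0], [0.165, 0.986, -0.0], [0.0, -0.0, -1.0]]
force: [-0.1, 0.5, 0.3]
finger_gap: 0.0515
grasp_force: 0.0
```

Call:
{"fn": "jog_arm", "kwargs": {"linear": [[0,0,-0.5],[0,0,-1],[0,0,-1.5],[0,0,-1.5],[0,0,-1.5]], "roll": [0,0,0,0,0]}}

```text
time: 3.45
tool_pos: [0.5618, -0.0235, 0.1846]
tool_rot: [[-0.986, 0.165, -0.0], [0.165, 0.986, -0.0], [0.0, -0.0, -1.0]]
force: [-0.2, 0.0, 0.1]
finger_gap: 0.0519
grasp_force: 0.0
```

Call:
{"fn": "jog_arm", "kwargs": {"linear": [[0,0,-0.5],[0,0,-1],[0,0,-1.5],[0,0,-1.5],[0,0,-1.5]], "roll": [0,0,0,0,0]}}

```text
time: 3.95
tool_pos: [0.5618, -0.0235, 0.1831]
tool_rot: [[-0.986, 0.166, -0.0], [0.166, 0.986, -0.0], [0.0, -0.0, -1.0]]
force: [-0.2, -0.1, -0.8]
finger_gap: 0.0519
grasp_force: 0.0
```

Call:
{"fn": "jog_arm", "kwargs": {"linear": [[0,0,-0.5],[0,0,-1],[0,0,-1],[0,0,-1]], "roll": [0,0,0,0]}}

```text
time: 4.35
tool_pos: [0.5618, -0.0235, 0.1823]
tool_rot: [[-0.986, 0.165, 0.0], [0.165, 0.986, -0.0], [-0.0, -0.0, -1.0]]
force: [-0.8, 0.2, 1.6]
finger_gap: 0.0518
grasp_force: 0.7
```

Call:
{"fn": "jog_arm", "kwargs": {"linear": [[0,0,-0.5],[0,0,-0.9],[0,0,-0.9],[0,0,-0.9]], "roll": [0,0,0,0]}}

```text
time: 4.75
tool_pos: [0.562, -0.0235, 0.1815]
tool_rot: [[-0.986, 0.165, 0.001], [0.165, 0.986, -0.0], [-0.001, -0.0, -1.0]]
force: [-0.3, -0.6, 4.7]
finger_gap: 0.052
grasp_force: 2.2
```

Call:
{"fn": "jog_arm", "kwargs": {"linear": [[0,0,-0.6],[-5,0.8,0.8],[-10,1.7,1.7],[-15,2.5,2.1],[-20,3.3,2.1],[-20,3.3,2.1]], "roll": [0,0,0,0,0,0]}}

```text
time: 5.35
tool_pos: [0.5419, -0.0201, 0.1842]
tool_rot: [[-0.986, 0.165, 0.002], [0.165, 0.986, -0.0], [-0.002, 0.0, -1.0]]
force: [-1.1, 0.2, 9.6]
finger_gap: 0.0522
grasp_force: 4.5
```

```bash
python3 - <<'E'
from h import *
from cell import robot,capture
c,T=wrist(robot,capture,"w2"); drum(c,T)
s=robot.sense(); print(s["tool_pos"],s["force"])
E
```

```text
rim+ 6233 centre x,z [-1.84  0.83] rms 1.56
rim- 6220 centre x,z [-2.04  0.87] rms 1.54
rims 12453 centre x,z [-1.94  0.85] rms 1.55
belt 6210 flat angle from up (+ = to +x) -4.4 centre [-2.11  1.  ] rms 0.53
[ 0.54190092 -0.02008771  0.18416681] [-1.64712017  0.12294277  9.88484996]
```

Call:
{"fn": "jog_arm", "kwargs": {"linear": [[-5,0.8,-0.2],[-10,1.7,-0.5],[-15,2.5,-0.8],[-20,3.3,-1.1],[-20,3.3,-1.1]], "roll": [0,0,0,0,0]}}

```text
time: 5.9
tool_pos: [0.5215, -0.0167, 0.183]
tool_rot: [[-0.986, 0.165, 0.001], [0.165, 0.986, 0.0], [-0.001, 0.0, -1.0]]
force: [-2.9, 1.3, 8.3]
finger_gap: 0.0519
grasp_force: 4.5
```

Call:
{"fn": "jog_arm", "kwargs": {"linear": [[-5,0.8,-0.5],[-10,1.7,-1.4],[-15,2.5,-2.7],[-20,3.3,-4.5],[-20,3.3,-4.5]], "roll": [0,0,0,0,0]}}

```text
time: 6.4
tool_pos: [0.5008, -0.0132, 0.1776]
tool_rot: [[-0.986, 0.165, -0.001], [0.165, 0.986, 0.001], [0.001, 0.0, -1.0]]
force: [-4.1, 2.5, 4.4]
finger_gap: 0.052
grasp_force: 2.9
```

```bash
python3 - <<'E'
from h import *
from cell import robot,capture
c,T=wrist(robot,capture,"w3"); drum(c,T)
s=robot.sense(); print(s["tool_pos"],s["force"])
E
```

```text
rim+ 4017 centre x,z [-2.61 -2.14] rms 1.67
rim- 3888 centre x,z [-2.78 -2.07] rms 1.65
rims 7905 centre x,z [-2.69 -2.11] rms 1.66
belt 5468 flat angle from up (+ = to +x) -11.9 centre [-2.85 -1.94] rms 0.55
[ 0.50089602 -0.01330541  0.17764642] [-4.35397521  2.10495714  5.50729523]
```

Call:
{"fn": "jog_arm", "kwargs": {"linear": [[0,0,15],[30,-5,20],[59,-10,18],[59,-10,5],[59,-10,0],[59,-10,-1],[59,-10,-1]], "roll": [0,0,0,0,0,0,0]}}

```text
time: 7.15
tool_pos: [0.5608, -0.0237, 0.1771]
tool_rot: [[-0.986, 0.166, 0.0], [0.166, 0.986, -0.0], [-0.001, -0.0, -1.0]]
force: [1.7, -1.3, 1.4]
finger_gap: 0.0523
grasp_force: 0.8
```

```bash
python3 - <<'E'
from h import *
from cell import robot,capture
c,T=wrist(robot,capture,"w4"); drum(c,T); s=robot.sense(); print(s["tool_pos"],s["force"])
s=capture("scene"); cv2.imwrite("pics/w4b.png",np.vstack([cv2.resize(c["color"],(640,480))[:260],cv2.resize(s["color"][170:240,190:350],(640,280),interpolation=cv2.INTER_CUBIC)]))
E
```

```text
rim+ 7897 centre x,z [-2.42 -1.55] rms 2.1
rim- 7919 centre x,z [-2.61 -1.5 ] rms 2.04
rims 15816 centre x,z [-2.52 -1.53] rms 2.07
belt 6953 flat angle from up (+ = to +x) -12.3 centre [-2.83 -1.39] rms 0.53
[ 0.56064552 -0.02365697  0.1772116 ] [ 0.61681634 -0.40402847  0.00827514]
```

View pics/w4b.png

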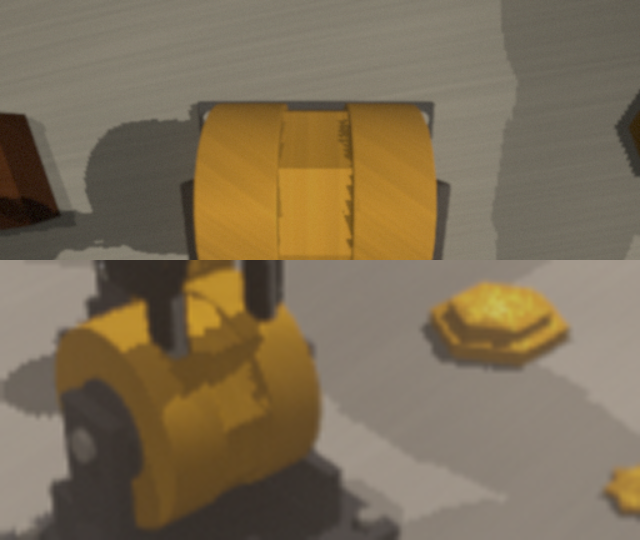

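The wrist and scene views show fingers at the +x side of the rims. A plain flat faces the scene camera at (235,395), with no hole yet. I start the next stroke.

Call:
{"fn": "jog_arm", "kwargs": {"linear": [[0,0,-0.7],[0,0,-1.2],[-5,0.8,0.2],[-10,1.7,1.1],[-15,2.5,1.5],[-20,3.3,1.4],[-20,3.3,1.4]], "roll": [0,0,0,0,0,0,0]}}

```text
time: 7.95
tool_pos: [0.5404, -0.0202, 0.1791]
tool_rot: [[-0.986, 0.165, 0.001], [0.165, 0.986, -0.0], [-0.001, 0.0, -1.0]]
force: [-2.2, -0.2, 8.3]
finger_gap: 0.0517
grasp_force: 4.1
```

Call:
{"fn": "jog_arm", "kwargs": {"linear": [[-5,0.8,-0.3],[-10,1.7,-0.6],[-15,2.5,-0.9],[-20,3.3,-1.1],[-25,4.2,-1.4],[-30,5,-2.1],[-35,5.8,-3.3],[-39.5,6.6,-5],[-39.5,6.6,-5]], "roll": [0,0,0,0,0,0,0,0,0]}}

```text
time: 8.85
tool_pos: [0.5001, -0.0135, 0.1727]
tool_rot: [[-0.986, 0.165, -0.002], [0.165, 0.986, 0.0], [0.002, -0.0, -1.0]]
force: [-2.2, 1.0, 1.2]
finger_gap: 0.0522
grasp_force: 1.2
```

```bash
python3 - <<'E'
from h import *
from cell import robot,capture
c,T=wrist(robot,capture,"w5"); drum(c,T); s=robot.sense(); print(s["tool_pos"],s["force"])
E
```

```text
rim+ 3698 centre x,z [ 1.14 -5.36] rms 3.36
rim- 3687 centre x,z [ 0.94 -5.33] rms 3.42
rims 7385 centre x,z [ 1.04 -5.35] rms 3.39
belt 5155 flat angle from up (+ = to +x) 31.6 centre [ 0.89 -5.24] rms 0.57
[ 0.50022112 -0.01350003  0.17274074] [-2.09736472  0.40689651  1.79440861]
```

Call:
{"fn": "jog_arm", "kwargs": {"linear": [[0,0,20],[40,-6.5,40],[59,-10,40]], "roll": [0,0,0]}}

```text
time: 9.2
tool_pos: [0.5633, -0.024, 0.2154]
tool_rot: [[-0.986, 0.165, 0.005], [0.165, 0.986, -0.0], [-0.005, 0.0, -1.0]]
force: [0.3, 0.4, 0.0]
finger_gap: 0.0524
grasp_force: 0.0
```

```bash
python3 - <<'E'
from h import *
from cell import robot,capture
c,T=wrist(robot,capture,"w6"); drum(c,T); s=robot.sense(); print(s["tool_pos"],s["force"])
s=capture("scene"); cv2.imwrite("pics/w6b.png",np.vstack([cv2.resize(c["color"],(640,480))[:300],cv2.resize(s["color"][170:240,190:350],(640,280),interpolation=cv2.INTER_CUBIC)]))
E
```

```text
rim+ 5200 centre x,z [ 1.01 -5.25] rms 0.55
rim- 5208 centre x,z [ 0.81 -5.21] rms 0.55
rims 10408 centre x,z [ 0.91 -5.23] rms 0.55
belt 4436 flat angle from up (+ = to +x) 31.7 centre [ 0.88 -4.98] rms 0.54
[ 0.56498543 -0.02436006  0.21380972] [ 2.68234672 -1.8631453   0.60234958]
```

View pics/w6b.png

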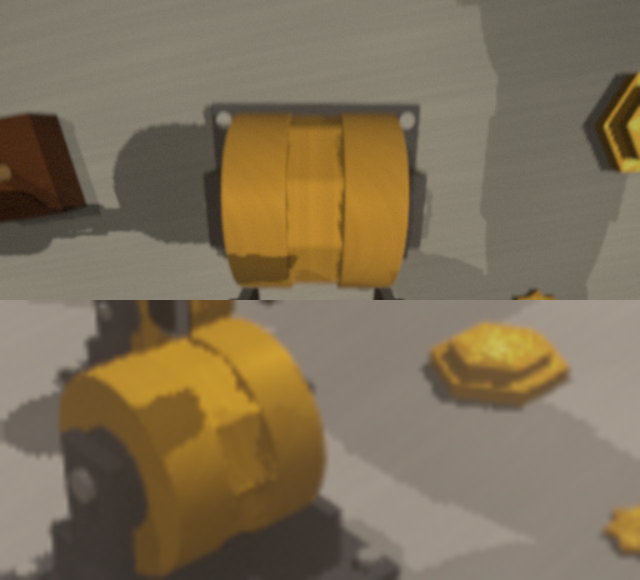

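The wrist view (top half) shows no hole on the top flats, and the scene view shows a bare flat at (245,450). The hole must still be underneath, about 104° further on. I continue with the next stroke.

Call:
{"fn": "jog_arm", "kwargs": {"linear": [[0,0,-30],[0,0,-38],[0,0,-39.5],[0,0,-40.2],[0,0,-40.2]], "roll": [0,0,0,0,0]}}

```text
time: 9.8
tool_pos: [0.5603, -0.0238, 0.1738]
tool_rot: [[-0.986, 0.166, 0.001], [0.166, 0.986, -0.0], [-0.001, -0.0, -1.0]]
force: [0.3, -0.5, 5.0]
finger_gap: 0.0519
grasp_force: 3.1
```

Call:
{"fn": "jog_arm", "kwargs": {"linear": [[0,0,-0.4],[-5,0.8,1.0],[-10,1.7,1.9],[-15,2.5,2.4],[-20,3.3,2.4],[-25,4.2,2.5],[-30,5,2.6],[-30,5,2.6]], "roll": [0,0,0,0,0,0,0,0]}}

```text
time: 10.6
tool_pos: [0.53, -0.0187, 0.1771]
tool_rot: [[-0.986, 0.165, 0.002], [0.165, 0.986, -0.0], [-0.002, -0.0, -1.0]]
force: [-0.4, -0.3, 9.8]
finger_gap: 0.0521
grasp_force: 4.9
```

Call:
{"fn": "jog_arm", "kwargs": {"linear": [[-5,0.8,0.1],[-10,1.7,0.2],[-15,2.5,-0.1],[-20,3.3,-0.9],[-25,4.2,-2.2],[-29.5,5,-4],[-29.5,5,-4]], "roll": [0,0,0,0,0,0,0]}}

```text
time: 11.3
tool_pos: [0.4994, -0.0135, 0.1712]
tool_rot: [[-0.986, 0.165, -0.002], [0.165, 0.986, 0.0], [0.002, -0.0, -1.0]]
force: [-1.7, 0.6, 2.5]
finger_gap: 0.0518
grasp_force: 1.6
```

Call:
{"fn": "jog_arm", "kwargs": {"linear": [[0,0,20],[40,-6.5,44],[59,-10,44]], "roll": [0,0,0]}}

```text
time: 11.6
tool_pos: [0.5626, -0.0239, 0.218]
tool_rot: [[-0.986, 0.165, 0.004], [0.165, 0.986, -0.0], [-0.004, 0.0, -1.0]]
force: [0.3, 0.2, -0.3]
finger_gap: 0.0519
grasp_force: 0.0
```

```bash
python3 - <<'E'
from h import *
from cell import robot,capture
c,T=wrist(robot,capture,"w7"); drum(c,T); s=robot.sense(); print(s["tool_pos"],s["force"])
s=capture("scene"); cv2.imwrite("pics/w7b.png",np.vstack([cv2.resize(c["color"],(640,480))[:300],cv2.resize(s["color"][170:240,190:350],(640,280),interpolation=cv2.INTER_CUBIC)]))
E
```

```text
rim+ 4992 centre x,z [ 5.83 -3.85] rms 0.55
rim- 4996 centre x,z [ 5.62 -3.79] rms 0.54
rims 9988 centre x,z [ 5.73 -3.82] rms 0.55
belt 4440 flat angle from up (+ = to +x) -28.2 centre [ 5.4  -3.67] rms 1.14
[ 0.56421082 -0.02432499  0.21624134] [ 1.71188448 -0.868723   -0.04279983]
```

View pics/w7b.png

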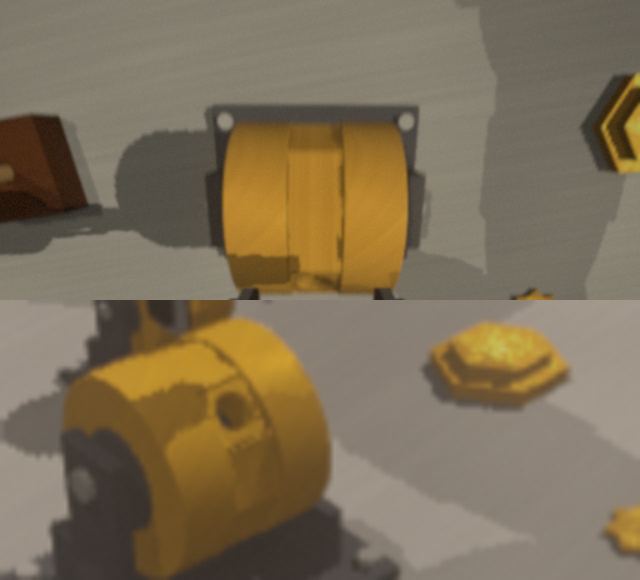

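The hole now shows in the scene view at (235,410), on the +x side and about 44° from the top. One more short stroke follows.

Call:
{"fn": "jog_arm", "kwargs": {"linear": [[0,0,-30],[0,0,-37],[0,0,-39.3],[0,0,-39.8],[0,0,-39.8]], "roll": [0,0,0,0,0]}}

```text
time: 12.2
tool_pos: [0.5599, -0.0238, 0.1767]
tool_rot: [[-0.986, 0.166, 0.001], [0.166, 0.986, -0.001], [-0.001, -0.0, -1.0]]
force: [0.6, -0.7, 6.3]
finger_gap: 0.0519
grasp_force: 3.3
```

Call:
{"fn": "jog_arm", "kwargs": {"linear": [[0,0,-0.3],[-5,0.8,0.9],[-10,1.7,1.7],[-15,2.5,2.2],[-20,3.3,2.5],[-20,3.3,2.5]], "roll": [0,0,0,0,0,0]}}

```text
time: 12.8
tool_pos: [0.5396, -0.0204, 0.1799]
tool_rot: [[-0.986, 0.165, 0.002], [0.165, 0.986, -0.0], [-0.002, -0.0, -1.0]]
force: [-0.2, -0.8, 9.4]
finger_gap: 0.0522
grasp_force: 4.8
```

Call:
{"fn": "jog_arm", "kwargs": {"linear": [[-5,0.8,0.3],[-10,1.7,0.7],[-15,2.5,1],[-15,2.5,1]], "roll": [0,0,0,0]}}

```text
time: 13.2
tool_pos: [0.5244, -0.0178, 0.1807]
tool_rot: [[-0.986, 0.165, 0.002], [0.165, 0.986, -0.0], [-0.002, -0.0, -1.0]]
force: [-1.3, -0.5, 8.8]
finger_gap: 0.0519
grasp_force: 4.4
```

```bash
cat >> h.py <<'E'
def report(robot,capture,name):
    c,T=wrist(robot,capture,name); drum(c,T); s=robot.sense(); print(s["tool_pos"].round(4),s["force"].round(1))
    g=cv2.cvtColor(c["color"],cv2.COLOR_BGR2HSV)
    P,uv=cloud(c,np.ones(c["depth"].shape,bool),T); d=P[:,:2]-C; x=d@U*1e3; y=d@A*1e3; z=P[:,2]*1e3-105
    r=np.hypot(x,z); k=(abs(y)<14)&(r<50)&(z>15)
    print("deep pts",k.sum(), "x,y,z" ,np.median(np.c_[x,y,z][k],0).round(1) if k.any() else "", "uv",uv[k].mean(0).round(0) if k.any() else "")
E
python3 - <<'E'
from h import *
from cell import robot,capture
report(robot,capture,"w8")
E
```

```text
rim+ 4797 centre x,z [ 7.29 -2.45] rms 2.95
rim- 4865 centre x,z [ 7.1  -2.42] rms 2.88
rims 9662 centre x,z [ 7.19 -2.43] rms 2.91
belt 5223 flat angle from up (+ = to +x) -27.1 centre [ 6.74 -2.61] rms 1.41
[ 0.5244 -0.0178  0.1806] [-0.6  0.1  9. ]
deep pts 1316 x,y,z [-39.5  -0.5  29. ] uv [253. 207.]
```

Call:
{"fn": "jog_arm", "kwargs": {"linear": [[-5,0.8,0.1],[-9,1.5,-0.1],[-9,1.5,-0.1]], "roll": [0,0,0]}}

```text
time: 13.55
tool_pos: [0.515, -0.0162, 0.1801]
tool_rot: [[-0.986, 0.165, 0.0], [0.165, 0.986, -0.0], [-0.0, -0.0, -1.0]]
force: [-0.9, 0.0, 6.2]
finger_gap: 0.0518
grasp_force: 3.2
```

Call:
{"fn": "jog_arm", "kwargs": {"linear": [[0,0,15],[-10,2,50],[-20,3,80],[-20,3,80],[-20,3,80]], "roll": [0,0,0,0,0], "claw": 60}}

```text
time: 14.05
tool_pos: [0.4953, -0.0133, 0.2596]
tool_rot: [[-0.986, 0.165, 0.001], [0.165, 0.986, -0.0], [-0.001, -0.0, -1.0]]
force: [-0.6, 0.4, -0.6]
finger_gap: 0.0601
grasp_force: 0.0
```

```bash
python3 - <<'E'
from h import *
from cell import robot,capture
report(robot,capture,"w9")
t=capture("top"); drum(t)
np.savez("top9.npz",**t)
w=cv2.imread("pics/w9.png"); cv2.imwrite("pics/w9b.png",np.hstack([w[60:384,130:400],cv2.resize(t["color"][165:255,205:315],(396,324),interpolation=cv2.INTER_CUBIC)]))
E
```

```text
rim+ 3039 centre x,z [ 7.43 -0.17] rms 0.58
rim- 3012 centre x,z [ 7.23 -0.15] rms 0.58
rims 6051 centre x,z [ 7.33 -0.16] rms 0.59
belt 2414 flat angle from up (+ = to +x) -1.5 centre [ 7.11 -0.17] rms 1.39
[ 0.4951 -0.0133  0.2588] [-0.8  0.1 -0.5]
deep pts 392 x,y,z [11.7 -0.2 30.1] uv [253. 223.]
belt 0 flat angle from up (+ = to +x) -18.0 centre [0. 0.] rms nan
  return _methods._mean(a, axis=axis, dtype=dtype,
  ret = ret.dtype.type(ret / rcount)
```

View pics/w9b.png

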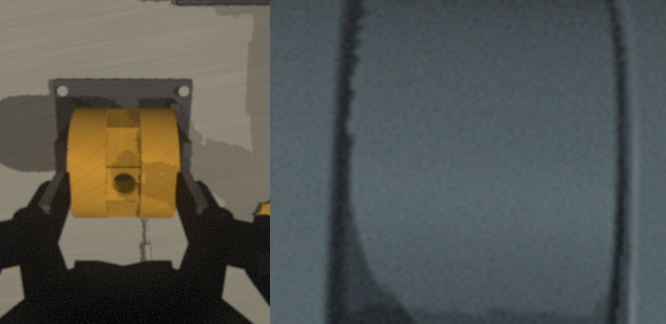

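The wrist crop shows the hole on top at crop (124,183), i.e. image pixel (254,243). The top view is blocked by the arm. The drum is released, about 1.5° from upright. Next I locate the mouth of the hole and fetch the dowel.

```bash
python3 - <<'E'
from h import *
from cell import robot,capture
c,T=wrist(robot,capture,"w10")
g=cv2.cvtColor(c["color"],cv2.COLOR_BGR2GRAY); b=g[228:258,238:270]; print(b[::3,::3])
m=(b<65).astype(np.uint8); n,l,st,ce=cv2.connectedComponentsWithStats(m); print(st[1:],ce[1:])
i=1+st[1:,4].argmax(); print(ce[i]+[238,228], plane(c,[ce[i]+[238,228]],.1608,T), C+.0072*U)
# edges of blob
v,u=np.nonzero(l==i); Q=plane(c,np.c_[u+238,v+228],.1608,T)[:,:2]-C; print("x'",(Q@U*1e3).min(),(Q@U*1e3).max(),"y'",(Q@A*1e3).min(),(Q@A*1e3).max())
E
```

```text
[[ 91  82  80  77  81  83  80  78  79  83  82]
 [136 117 112 111 113 113 116 114 109 116 115]
 [138 121 117 107  94  83  88 106 109 115 112]
 [136 123 107  59  41  39  41  47  84 113  88]
 [133 120  76  47  41  43  39  45  56  98 102]
 [128 124  89  56  56  50  52  54  56  77 100]
 [136 127  95  72  60  54  56  52  56  74  67]
 [136 133 102  77  58  56  58  54  59  82  74]
 [135 138 132  94  66  54  58  68  72 111  87]
 [132 136 139 127 103  91  87  90 105 114 104]]
[[  7   7  20  19 273]
 [ 31  18   1   1   1]
 [ 31  20   1   1   1]] [[16.86446886 15.61538462]
 [31.         18.        ]
 [31.         20.        ]]
[254.86446886 243.61538462] [[ 0.53606523 -0.01832141  0.1608    ]] [ 0.53910126 -0.02018834]
x' -4.644460824796741 13.415662633738378 y' -7.508121869266022 9.606245827041032
```

Call:
{"fn": "jog_arm", "kwargs": {"linear": [[0,-50,20],[-5,-100,20],[-9,-150,20],[-18,-200,20],[-26,-250,20],[-26,-283,20],[-26,-283,20],[-26,-283,20]], "roll": [8,9.5,9.5,9.5,9.5,9.5,9.5,9.5], "claw": 50}}

```text
time: 15.0
tool_pos: [0.4691, -0.2971, 0.2777]
tool_rot: [[-1.0, 0.003, -0.002], [0.003, 1.0, 0.002], [0.002, 0.002, -1.0]]
force: [0.8, 1.0, 0.8]
finger_gap: 0.0499
grasp_force: 0.0
```

```bash
python3 - <<'E'
from h import *
from cell import robot,capture
t=capture("top"); print("top:"); drum(t)
g=cv2.cvtColor(t["color"],cv2.COLOR_BGR2GRAY); x0,y0=240,185; b=g[y0:y0+45,x0:x0+45]
n,l,st,ce=cv2.connectedComponentsWithStats((b<60).astype(np.uint8)); print(st[1:],ce[1:]+[x0,y0])
for e in ce[1:]+[x0,y0]: print(plane(t,[e],.1608).round(4))
cv2.imwrite("pics/t11.png",cv2.resize(b,None,fx=8,fy=8))
c,T=wrist(robot,capture,"w11")
P,uv=cloud(c,np.ones(c["depth"].shape,bool),T); k=(P[:,2]>.05)&(P[:,2]<.17)&(np.hypot(P[:,0]-.469,P[:,1]+.296)<.03)
for a,b in ((.05,.08),(.08,.11),(.11,.14),(.143,.16)):
    j=k&(P[:,2]>a)&(P[:,2]<b); print(a,j.sum(),P[j].mean(0).round(4),np.ptp(P[j],0).round(4) if j.any() else "")
s=robot.sense();print(s["tool_pos"])
E
```

```text
top:
rim+ 639 centre x,z [ 5.62 -0.24] rms 1.29
rim- 641 centre x,z [ 5.36 -0.2 ] rms 1.29
rims 1280 centre x,z [ 5.49 -0.22] rms 1.29
belt 487 flat angle from up (+ = to +x) -36.8 centre [ 5.48 -0.16] rms 1.29
[[15 15  8  9 55]
 [44 18  1  8  8]
 [39 27  6 18 64]
 [ 8 43  2  2  2]
 [11 44  1  1  1]] [[258.6        204.18181818]
 [284.         206.5       ]
 [282.453125   222.453125  ]
 [248.5        228.5       ]
 [251.         229.        ]]
[[ 0.5365 -0.0184  0.1608]]
[[ 0.5319 -0.0723  0.1608]]
[[ 0.4981 -0.0691  0.1608]]
[[0.4849 0.0026 0.1608]]
[[ 0.4839 -0.0027  0.1608]]
0.05 55 [ 0.4635 -0.2981  0.0652] [0.0078 0.0152 0.0295]
0.08 75 [ 0.4636 -0.2984  0.0955] [0.0072 0.0156 0.0298]
0.11 93 [ 0.4634 -0.2985  0.1256] [0.0081 0.0158 0.0292]
0.143 188 [ 0.4692 -0.2985  0.1449] [0.0153 0.0148 0.0033]
[ 0.46958602 -0.2955954   0.27840105]
```

Call:
{"fn": "jog_arm", "kwargs": {"linear": [[0,-1.5,-20],[0,-1.5,-60],[0,-1.5,-100],[0,-1.5,-140],[0,-1.5,-170],[0,-1.5,-170],[0,-1.5,-170]], "roll": [0,0,0,0,0,0,0]}}

```text
time: 15.8
tool_pos: [0.4701, -0.2969, 0.1098]
tool_rot: [[-1.0, -0.001, -0.0], [-0.001, 1.0, 0.0], [0.0, 0.0, -1.0]]
force: [0.8, -0.8, 0.9]
finger_gap: 0.0499
grasp_force: 0.0
```

Call:
{"fn": "jog_arm", "kwargs": {"linear": [[0,0,0],[0,0,0],[0,0,0],[0,0,0],[0,0,0],[0,0,0],[0,0,0],[0,0,0]], "roll": [0,0,0,0,0,0,0,0], "claw": 10}}

```text
time: 16.6
tool_pos: [0.4707, -0.2983, 0.111]
tool_rot: [[-1.0, 0.0, 0.003], [0.0, 1.0, -0.001], [-0.003, -0.001, -1.0]]
force: [0.8, 2.3, 5.8]
finger_gap: 0.0146
grasp_force: 58.3
```

Call:
{"fn": "jog_arm", "kwargs": {"linear": [[0,0,10],[0,0,30],[0,0,70],[0,0,110],[0,0,150],[0,0,180],[0,0,190],[0,0,190]], "roll": [0,0,0,0,0,0,0,0]}}

```text
time: 17.4
tool_pos: [0.4702, -0.2982, 0.3011]
tool_rot: [[-1.0, 0.001, 0.003], [0.001, 1.0, -0.002], [-0.003, -0.002, -1.0]]
force: [-0.0, 0.3, -0.8]
finger_gap: 0.0144
grasp_force: 58.5
```

Call:
{"fn": "jog_arm", "kwargs": {"linear": [[8,35,0],[18,75,0],[28,115,0],[38,160,0],[50,205,0],[58,245,0],[64,265,0],[66,278,0],[66,278,0],[66,278,0]], "roll": [0,0,0,0,0,0,0,0,0,0]}}

```text
time: 18.4
tool_pos: [0.5354, -0.0205, 0.2985]
tool_rot: [[-1.0, 0.0, -0.001], [0.0, 1.0, -0.0], [0.001, -0.0, -1.0]]
force: [-0.3, -0.5, -0.6]
finger_gap: 0.0152
grasp_force: 58.6
```

```bash
python3 - <<'E'
from h import *
from cell import robot,capture
s=robot.sense();p=s["tool_pos"];print(p,s["force"],s["finger_gap"])
c,T=wrist(robot,capture,"w12")
P,uv=cloud(c,np.ones(c["depth"].shape,bool),T); k=(np.hypot(P[:,0]-p[0],P[:,1]-p[1])<.02)&(P[:,2]<p[2]-.02)&(P[:,2]>.175)
for a,b in ((.175,.19),(.19,.2),(.2,.22),(.22,.24),(.24,.26)):
    j=k&(P[:,2]>a)&(P[:,2]<b)
    if j.sum(): print(a,j.sum(),P[j].mean(0).round(4),np.ptp(P[j],0).round(4))
if k.any(): print("low end z",P[k,2].min())
cv2.imwrite("pics/w12c.png",cv2.resize(c["color"][150:340,150:360],None,fx=3,fy=3))
q=capture("scene"); P,uv=cloud(q,np.ones(c["depth"].shape,bool)); k=(np.hypot(P[:,0]-p[0],P[:,1]-p[1])<.03)&(P[:,2]<p[2]-.025)&(P[:,2]>.172)
for a,b in ((.175,.19),(.19,.2),(.2,.22),(.22,.24),(.24,.26)):
    j=k&(P[:,2]>a)&(P[:,2]<b)
    if j.sum(): print(a,j.sum(),P[j].mean(0).round(4),np.ptp(P[j],0).round(4))
E
```

```text
[ 0.5353833  -0.02048094  0.29851021] [-0.31191193 -0.49983806 -0.56886904] 0.015232690235151045
0.2 113 [ 0.5279 -0.0208  0.212 ] [0.0083 0.0159 0.0169]
0.22 180 [ 0.528  -0.0207  0.2305] [0.0085 0.0158 0.0197]
0.24 245 [ 0.528  -0.0206  0.2507] [0.008  0.0159 0.0196]
low end z 0.20272991328317444
0.2 60 [ 0.539  -0.0243  0.2113] [0.0138 0.0151 0.0181]
0.22 63 [ 0.5392 -0.0249  0.2298] [0.0122 0.0149 0.0195]
0.24 70 [ 0.5386 -0.0245  0.2499] [0.0141 0.0148 0.0196]
```

View pics/w12c.png

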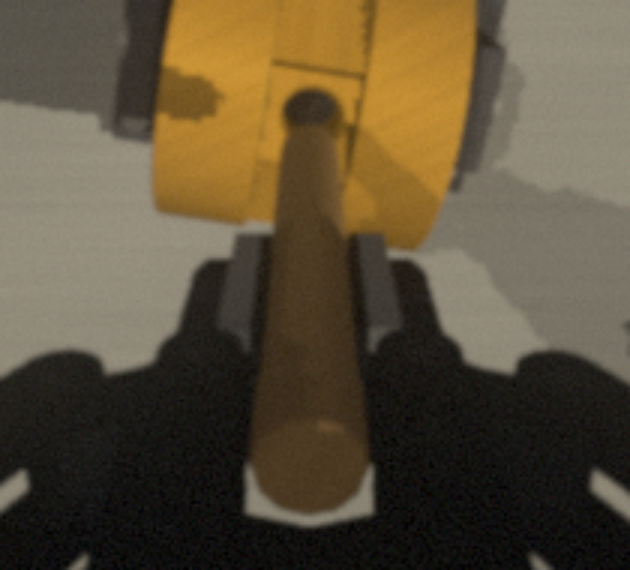

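The dowel is held upright, with its lower end at crop (310,140) close over the hole mouth at crop (312,107). I correct by about 2 mm in x and y, come down, and look again.

Call:
{"fn": "jog_arm", "kwargs": {"linear": [[2,2,-10],[2.2,2.2,-26],[2.2,2.2,-32],[2.2,2.2,-32],[2.2,2.2,-32]], "roll": [0,0,0,0,0]}}

```text
time: 19.0
tool_pos: [0.538, -0.018, 0.2673]
tool_rot: [[-1.0, 0.001, 0.0], [0.001, 1.0, -0.0], [-0.0, -0.0, -1.0]]
force: [-0.2, 0.1, -0.1]
finger_gap: 0.0143
grasp_force: 58.6
```

```bash
python3 - <<'E'
from h import *
from cell import robot,capture
s=robot.sense();p=s["tool_pos"];print(p,s["force"],s["finger_gap"])
c,T=wrist(robot,capture,"w13"); drum(c,T)
P,uv=cloud(c,np.ones(c["depth"].shape,bool),T); k=(np.hypot(P[:,0]-p[0],P[:,1]-p[1])<.02)&(P[:,2]<p[2]-.02)&(P[:,2]>.1685)
print("dowel front",P[k].mean(0).round(4),P[k,2].min(), P[k,1].min(),P[k,1].max())
# pixel column profiles: hole dark span and dowel span
g=cv2.cvtColor(c["color"],cv2.COLOR_BGR2GRAY)
for r in range(168,204,3): print(r,g[r,236:276:2])
r0=uv[k]; print("dowel px low end",r0[:,1].min(), r0[r0[:,1]<r0[:,1].min()+4].mean(0))
cv2.imwrite("pics/w13c.png",cv2.resize(c["color"][140:240,200:310],None,fx=6,fy=6))
E
```

```text
[ 0.53798898 -0.01797129  0.26733865] [-0.16257294  0.0912354  -0.13688342] 0.014280359736746531
rim+ 2873 centre x,z [ 7.4  -0.24] rms 0.59
rim- 3275 centre x,z [ 7.15 -0.19] rms 0.57
rims 6148 centre x,z [ 7.26 -0.22] rms 0.58
belt 1811 flat angle from up (+ = to +x) -1.6 centre [ 7.07 -0.13] rms 2.01
dowel front [ 0.5306 -0.0181  0.2167] 0.1722542936318885 -0.02615694193651373 -0.010087549558894023
168 [133 131 130 131 131 131 129 127 131 135 132 128 131 128 128 128 122 116
  97 121]
171 [134 129 131 131 132 134 130 129 131 133 131 129 128 125 127 127 136 120
  95 135]
174 [117 114 122 124 123 126 130 128 132 134 134 129 129 128 129 131 133 123
 112 139]
177 [134 130 126 119 106  99  95  95 104 105 113 116 122 119 124 130 132 119
 121 145]
180 [141 141 143 142 146 140 136 137 142 134 130 128 112 105  96  94  87  84
 126 146]
183 [138 139 140 139 142 134 131 130 130 134 139 140 141 140 141 142 135 112
 138 146]
186 [ 91  90  90 112 112  78  55  54  56  69  91 113 136 138 141 144 138 116
 140 144]
189 [ 85  86  69  45  43  48  41  53  55  56  54  64  89 130 141 132 102 116
 147 146]
192 [ 83  71  61  42  45  44  54  67  66  67  70  61  61  94 136 137  91 125
 146 145]
195 [ 82  72  80  59  50  63  72  69  66  67  71  76  73  72 108 124  92 133
 148 146]
198 [ 89  76  80  73  62  68  67  67  66  67  75  76  87  82  84  78  92 138
 144 140]
201 [106 101  97  86  70  67  69  68  70  67  73  78  86  98  86  65  96 126
 136 138]
dowel px low end 191 [252.5 193. ]
```

View pics/w13c.png

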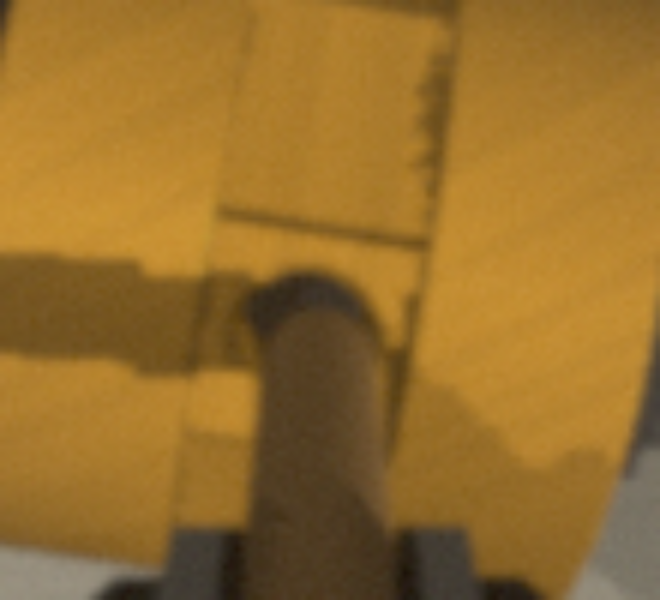

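```bash
python3 - <<'E'
from h import *
from cell import robot
c_K=None
s=robot.sense(); import cell
c=cell.capture("wrist"); T=np.eye(4); T[:3,:3]=s["tool_rot"]; T[:3,3]=s["tool_pos"]; T=T@c["T_tool_cam"]
Q=plane(c,[(252,185),(241,191),(263,194),(246,187),(258,187.5)],.1608,T); print(Q.round(4))
f=least_squares(lambda p:np.hypot(Q[:,0]-p[0],Q[:,1]-p[1])-.0105,[.537,-.018]); print(f.x,f.fun)
E
```

```text
[[ 0.5274 -0.0186  0.1608]
 [ 0.5329 -0.0283  0.1608]
 [ 0.5357 -0.0089  0.1608]
 [ 0.5292 -0.0238  0.1608]
 [ 0.5297 -0.0133  0.1608]]
[ 0.53825973 -0.01909577] [ 3.43948643e-04  1.32589894e-04  5.39085666e-05 -3.12016500e-04
 -1.77812281e-04]
```

Call:
{"fn": "jog_arm", "kwargs": {"linear": [[1.5,-0.8,0],[1.5,-0.8,-4],[1.5,-0.8,-8],[1.5,-0.8,-9.5],[1.5,-0.8,-10.5],[1.5,-0.8,-11.5],[1.5,-0.8,-11.5]], "roll": [0,0,0,0,0,0,0]}}

```text
time: 19.8
tool_pos: [0.5394, -0.0185, 0.2556]
tool_rot: [[-1.0, 0.0, -0.0], [0.0, 1.0, -0.0], [0.0, -0.0, -1.0]]
force: [-0.0, -0.1, 0.4]
finger_gap: 0.0148
grasp_force: 58.6
```

Call:
{"fn": "jog_arm", "kwargs": {"linear": [[0,0,-0.7],[0,0,-1.4],[0,0,-1.4]], "roll": [0,0,0]}}

```text
time: 20.1
tool_pos: [0.5395, -0.0185, 0.2542]
tool_rot: [[-1.0, 0.0, 0.0], [0.0, 1.0, -0.0], [-0.0, -0.0, -1.0]]
force: [-0.7, 0.0, -0.8]
finger_gap: 0.0146
grasp_force: 58.6
```

Call:
{"fn": "jog_arm", "kwargs": {"linear": [[0,0,-0.7],[0,0,-1.4],[0,0,-1.4]], "roll": [0,0,0]}}

```text
time: 20.4
tool_pos: [0.5394, -0.0185, 0.2527]
tool_rot: [[-1.0, 0.0, -0.0], [0.0, 1.0, -0.0], [0.0, -0.0, -1.0]]
force: [0.2, -0.2, -1.0]
finger_gap: 0.0144
grasp_force: 58.6
```

Call:
{"fn": "jog_arm", "kwargs": {"linear": [[0,0,-0.7],[0,0,-1.4],[0,0,-1.4]], "roll": [0,0,0]}}

```text
time: 20.7
tool_pos: [0.5395, -0.0185, 0.2514]
tool_rot: [[-1.0, 0.0, -0.0], [0.0, 1.0, -0.0], [0.0, -0.0, -1.0]]
force: [0.7, 0.1, -0.1]
finger_gap: 0.0145
grasp_force: 58.6
```

Call:
{"fn": "jog_arm", "kwargs": {"linear": [[0,0,-0.7],[0,0,-1.4],[0,0,-1.4]], "roll": [0,0,0]}}

```text
time: 21.0
tool_pos: [0.5394, -0.0185, 0.2499]
tool_rot: [[-1.0, 0.0, -0.0], [0.0, 1.0, -0.0], [0.0, -0.0, -1.0]]
force: [0.3, -0.2, -0.8]
finger_gap: 0.0148
grasp_force: 58.6
```

Call:
{"fn": "jog_arm", "kwargs": {"linear": [[0,0,-1],[0,0,-2],[0,0,-3],[0,0,-4],[0,0,-4]], "roll": [0,0,0,0,0]}}

```text
time: 21.5
tool_pos: [0.5394, -0.0185, 0.2459]
tool_rot: [[-1.0, 0.0, -0.0], [0.0, 1.0, -0.0], [0.0, -0.0, -1.0]]
force: [-0.8, -0.3, -0.6]
finger_gap: 0.0147
grasp_force: 58.6
```

Call:
{"fn": "jog_arm", "kwargs": {"linear": [[0,0,-1],[0,0,-2],[0,0,-3],[0,0,-4],[0,0,-4]], "roll": [0,0,0,0,0]}}

```text
time: 22.0
tool_pos: [0.5394, -0.0185, 0.2419]
tool_rot: [[-1.0, 0.0, -0.0], [0.0, 1.0, -0.0], [0.0, -0.0, -1.0]]
force: [-0.0, 0.3, -1.1]
finger_gap: 0.0143
grasp_force: 58.6
```

Call:
{"fn": "jog_arm", "kwargs": {"linear": [[0,0,-1],[0,0,-2],[0,0,-3],[0,0,-4],[0,0,-4]], "roll": [0,0,0,0,0]}}

```text
time: 22.5
tool_pos: [0.5394, -0.0185, 0.2379]
tool_rot: [[-1.0, 0.0, -0.0], [0.0, 1.0, -0.0], [0.0, -0.0, -1.0]]
force: [0.7, 0.7, -0.7]
finger_gap: 0.0147
grasp_force: 58.6
```

Free all the way so far, so I go on in smaller steps.

Call:
{"fn": "jog_arm", "kwargs": {"linear": [[0,0,-1],[0,0,-2],[0,0,-2],[0,0,-2]], "roll": [0,0,0,0]}}

```text
time: 22.9
tool_pos: [0.5395, -0.0185, 0.236]
tool_rot: [[-1.0, 0.0, -0.0], [0.0, 1.0, -0.0], [0.0, -0.0, -1.0]]
force: [0.4, -0.2, -0.9]
finger_gap: 0.0146
grasp_force: 58.6
```

Call:
{"fn": "jog_arm", "kwargs": {"linear": [[0,0,-0.7],[0,0,-1.5],[0,0,-1.5]], "roll": [0,0,0]}}

```text
time: 23.2
tool_pos: [0.5394, -0.0185, 0.2344]
tool_rot: [[-1.0, 0.0, -0.0], [0.0, 1.0, -0.0], [0.0, -0.0, -1.0]]
force: [-0.1, 0.6, -0.2]
finger_gap: 0.0143
grasp_force: 58.6
```

Call:
{"fn": "jog_arm", "kwargs": {"linear": [[0,0,-0.5],[0,0,-1],[0,0,-1]], "roll": [0,0,0]}}

```text
time: 23.5
tool_pos: [0.5395, -0.0185, 0.2335]
tool_rot: [[-1.0, 0.0, -0.0], [0.0, 1.0, -0.0], [0.0, -0.0, -1.0]]
force: [0.5, 0.1, 0.0]
finger_gap: 0.0144
grasp_force: 58.6
```

Call:
{"fn": "jog_arm", "kwargs": {"linear": [[0,0,-0.5],[0,0,-1],[0,0,-1]], "roll": [0,0,0]}}

```text
time: 23.8
tool_pos: [0.5395, -0.0185, 0.2325]
tool_rot: [[-1.0, 0.0, -0.0], [0.0, 1.0, -0.0], [0.0, -0.0, -1.0]]
force: [-0.1, 0.0, -0.5]
finger_gap: 0.0143
grasp_force: 58.6
```

Call:
{"fn": "jog_arm", "kwargs": {"linear": [[0,0,-0.5],[0,0,-1],[0,0,-1]], "roll": [0,0,0]}}

```text
time: 24.1
tool_pos: [0.5394, -0.0185, 0.2315]
tool_rot: [[-1.0, 0.0, -0.0], [0.0, 1.0, -0.0], [0.0, -0.0, -1.0]]
force: [-0.8, -0.2, -0.6]
finger_gap: 0.0146
grasp_force: 58.6
```

Call:
{"fn": "jog_arm", "kwargs": {"linear": [[0,0,-0.5],[0,0,-1],[0,0,-1]], "roll": [0,0,0]}}

```text
time: 24.4
tool_pos: [0.5395, -0.0185, 0.2307]
tool_rot: [[-1.0, 0.0, 0.0], [0.0, 1.0, -0.0], [-0.0, -0.0, -1.0]]
force: [-0.4, -0.2, 2.0]
finger_gap: 0.0145
grasp_force: 58.6
```

Call:
{"fn": "jog_arm", "kwargs": {"linear": [[0,0,-0.5],[0,0,-0.8],[0,0,-0.8]], "roll": [0,0,0]}}

```text
time: 24.7
tool_pos: [0.5396, -0.0185, 0.2301]
tool_rot: [[-1.0, 0.0, 0.001], [0.0, 1.0, -0.0], [-0.001, -0.0, -1.0]]
force: [-0.7, 0.0, 5.2]
finger_gap: 0.0147
grasp_force: 58.8
```

Call:
{"fn": "jog_arm", "kwargs": {"linear": [[0,0,0.5],[0,0,0.5],[0,0,0.5],[0,0,0.5],[0,0,0.5],[0,0,0.5]], "roll": [0,0,0,0,0,0], "claw": 50}}

```text
time: 25.3
tool_pos: [0.5395, -0.0185, 0.2302]
tool_rot: [[-1.0, 0.0, -0.0], [0.0, 1.0, -0.0], [0.0, -0.0, -1.0]]
force: [-0.7, 0.7, -0.0]
finger_gap: 0.0501
grasp_force: 0.0
```

Call:
{"fn": "jog_arm", "kwargs": {"linear": [[0,0,15],[0,0,50],[0,0,90],[0,0,120],[-30,0,120],[-80,0,120],[-80,0,120]], "roll": [0,0,0,0,0,0,0]}}

```text
time: 26.0
tool_pos: [0.4542, -0.0184, 0.3507]
tool_rot: [[-1.0, 0.001, -0.002], [0.001, 1.0, -0.0], [0.002, -0.0, -1.0]]
force: [0.0, -0.6, -0.7]
finger_gap: 0.0501
grasp_force: 0.0
```

```bash
python3 - <<'E'
from h import *
from cell import robot,capture
q=capture("scene"); P,uv=cloud(q,np.ones(q["depth"].shape,bool)); k=(np.hypot(P[:,0]-.538,P[:,1]+.0186)<.03)&(P[:,2]>.175)&(P[:,2]<.29)
for a in np.arange(.175,.29,.02):
    j=k&(P[:,2]>a)&(P[:,2]<a+.02)
    if j.sum(): print(a.round(3),j.sum(),P[j].mean(0).round(4))
print("top z",P[k,2].max()); drum(q); print(robot.sense()["force"])
E
```

```text
0.175 65 [ 0.5397 -0.0219  0.1849]
0.195 64 [ 0.5386 -0.0219  0.2052]
0.215 67 [ 0.5366 -0.0212  0.2245]
0.235 72 [ 0.5353 -0.0215  0.245 ]
0.255 44 [ 0.5331 -0.0202  0.2609]
top z 0.2647316010399735
rim+ 381 centre x,z [ 7.45 -1.39] rms 1.0
rim- 438 centre x,z [ 7.29 -1.43] rms 1.05
rims 819 centre x,z [ 7.37 -1.41] rms 1.03
belt 372 flat angle from up (+ = to +x) -2.2 centre [ 7.09 -0.74] rms 3.56
[ 1.03913814 -0.22949911  0.34628623]
```

Call:
{"fn": "jog_arm", "kwargs": {"linear": [[0,0,0],[0,0,0],[0,0,0],[0,0,0],[0,0,0],[0,0,0],[0,0,0],[0,0,0]], "roll": [0,0,0,0,0,0,0,0]}}

```text
time: 26.85
tool_pos: [0.4595, -0.0185, 0.3502]
tool_rot: [[-1.0, 0.0, 0.0], [0.0, 1.0, -0.0], [-0.0, -0.0, -1.0]]
force: [-0.0, 0.3, -0.3]
finger_gap: 0.05
grasp_force: 0.0
```

```bash
python3 - <<'E'
from h import *
from cell import robot,capture,workorder
q=capture("scene"); P,uv=cloud(q,np.ones(q["depth"].shape,bool)); k=(np.hypot(P[:,0]-.538,P[:,1]+.0186)<.03)&(P[:,2]>.175)&(P[:,2]<.29)
for a in (.175,.255):
    j=k&(P[:,2]>a)&(P[:,2]<a+.02); print(P[j].mean(0).round(4))
drum(q); print(workorder.close_job())
E
```

```text
[ 0.5399 -0.0215  0.1851]
[ 0.533  -0.0204  0.261 ]
rim+ 383 centre x,z [ 7.53 -1.69] rms 1.02
rim- 434 centre x,z [ 7.03 -1.38] rms 1.04
rims 817 centre x,z [ 7.26 -1.53] rms 1.04
belt 371 flat angle from up (+ = to +x) -1.1 centre [ 6.75 -0.47] rms 3.47
the job is handed in; nothing more can be done
None
```

The drum's hole is on top (about 1–2° from vertical), the dowel stands fully home in it and is released, leaning about 5° within its clearance, and I handed the job in at about 27 s; the system returned no verdict.

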